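Air the cork trivet on the upturned bowl

ROBOT

A 6-joint arm with a two-finger parallel gripper is mounted at the origin on the work surface. World frame = base frame: x ahead of the robot, y to its left, z up, the work surface at z = 0. Lengths are in m, angles in rad, forces in N, time in s.
With the tool pointing down it reaches from about 0.3 to 0.775 m from the base axis. Payload 14.6 kg.
Tool frame: the origin (TCP) lies midway between the tips of the shut fingers; the grasp point (between the pads) lies 19 mm behind it (tcp_to_grasp is the distance from the TCP to the grasp point, in m); z points along the fingers, y is the line along which they close (so a half turn about z gives the same grasp; the last joint's range is limited). The gripper opens to 94 mm and grips with 3 to 60 N. Pads are 16 mm wide; open, the fingers measure 119 mm over their backs; the gripper's body (75 mm by 177 mm) begins 78 mm behind the grasp point.
Start: joints at [1.155, 0.3, 1.521, -0, 1.321, -0.067], TCP at [0.188, 0.517, 0.205] pointing down, gripper open.
Joint ranges: [-3.03, 3.03], [-0.79, 2.21], [0.23, 2.52], [-1.04, 4.18], [0, 3.07], [-2.55, 2.55]. Speed limits (rad/s): [2.22, 2.22, 2.57, 3.14, 3.14, 3.14].

INTERFACE

Orientations are given as [roll, pitch, yaw] about the fixed x, y, z axes, in that order (R = Rz(yaw) Ry(pitch) Rx(roll)).
In Python, from station import * gives the robot as it stands.
- The arm moves only by the tool send_rows, never from a script. Its argument "motion" is a list of rows, each a list of 3 entries, a list of its own where there are three numbers: the shift along the tool's x, y, z in units of 0.03 m (1.0 is 0.03 m), then the turn, a rotation vector about the tool's x, y, z in units of 0.12 rad (1.0 is 0.12 rad), then the opening, from -1 (shut) to 1 (fully open). In form: [[[x, y, z], [rx, ry, rz], grip], ...]. A call has 1 to 12 rows; each row shifts and turns the commanded pose from where the row before left it, along the tool's axes as they then stand; what a row does not reach is not made up. A row lasts 1/10 s, in which the tool goes at most 50 mm and 8.59 degrees, less where a joint would pass 70% of its speed; a pose out of reach is approached as far as the arm can. A call with a number of a shift or a turn outside -1 to 1 is refused whole. A call with a gripper value outside its range is refused whole. The fingers move at their own pace and stop on an object; "squeeze" is the grip in N (left out, the last holds). Time passes only in rows, so rows that do not move let the fingers close. It gives the time, the measured TCP pose, the force, the opening and the grip force at its end, in the units of the state.
- get_obs(): the state, without advancing time (a new reading comes with each control period).
- camera(name): name is "scene" or "top" or "wrist"; returns a dict with "pixels" (400x640x3 uint8, red, green, blue), "depth" (400x640 float32, m along the optical axis (not along the pixel's ray), 0 where there is no reading), "fx", "fy", "cx", "cy" (pixels), "dist" ([k1, k2, p1, p2, k3] as OpenCV has them; the pictures are not rectified), "rvec" (rotation vector, rad) and "tvec" (3), from world to camera coordinates, as OpenCV has them. Camera axes: x right, y down, z forward; pixel columns grow to the right and rows downward; lengths in m; the calibration is good to about 2 mm. A picture is of the moment at which its call begins.
- hand_in(): hands the job in; it is judged then, once.
The state is a dict: "time_s": time; "qpos": joint angles; "joint_vel": joint speeds; "tau": joint torques, N m; "ee_pos": TCP position; "eef_rot": TCP orientation; "force": force on the tool from outside, world axes, zero at the start; "moment": the same for the moment, N m; "grip_width": finger opening in m; "grip_force": force on a finger pad.
Only numpy, scipy, OpenCV 4.12 (cv2) and the standard library are available. Lean on these libraries where they do the work, as an engineer would, in place of code of your own. Each camera call takes 0.05 s, during which the arm holds its last target. There are 200 camera calls.

TASK

The oblong cork trivet needs air on both sides to dry: pick it up and set it flat on the round bottom of the upturned blue bowl, so that it balances there by its middle, roughly level, and stays at rest clear of everything else. Set it down rather than drop it, leave the bowl standing where it is, and do not shift or tip over the other things on the cart.

Things in the scene. Friction and masses are not known exactly. Their poses are not given: they have to be found in the camera images.
- trivet: Oblong cork trivet with rounded ends, lying flat on the cart top: 150 long (its x) x 56 wide (its y) x 14 thick (z), about 45 g, rows of dark dots on its upper face. Origin at the centre of its underside, z up. Straight parallel long sides over the middle 94 mm; it can be gripped across its 56 mm width.
- bowl: Deep blue enamelled bowl standing upside down on the cart top, loose, about 450 g: 140 diameter at the rim on the cart, 121 high. Its upper part is a smooth dome, a sphere of 60 mm radius centred 61 mm above the cart, with no flat spot. Origin at the centre of the rim circle, on the cart top, z up.
- bowl_top (a point): The highest point of the upturned bowl's dome, 121 mm above the cart top.
- cups: Nested trio of red plastic measuring cups, upright: 84 diameter, 69 high, flat handles reaching to 115 mm along its x. Origin at the centre of the underside. Bystander.
- sifter: Steel flour sifter, upright: 104 diameter, 100 high, squeeze-lever handle reaching to 128 mm along its x. Origin at the centre of the underside. Bystander.
- jar: Glass jar with orange seal and wire bail, upright: 100 diameter, 134 high. Origin at the centre of the underside. Bystander.
- tin: Yellow spice tin with steel cap, upright: 56 diameter, 58 high. Origin at the centre of the underside. Bystander.
- saltpot: Small white salt bowl, upright: 80 diameter, 50 high. Origin at the centre of the underside. Bystander.
- spoon: Wooden spoon lying on the cart top along its x, under 300 long, under 50 high. Bystander.
There are look-alikes about, which are no part of the job. What is shaped like the bowl but green or red is not meant.

How it is judged:
At the end, for the whole second after the job is handed in: The trivet rests on the bowl alone, its middle within 30 mm of the dome's top seen from above, within 0.3 rad (17 degrees) of level, and at rest (under 30 mm/s and 0.4 rad/s); the bowl still stands rim down within 40 mm of where it was (horizontal distance between trivet and bowl_top below 0.03 m and z of trivet in the frame of bowl_top above -0.006 m and angle between trivet's own z axis and vertical below 0.3 rad and contact force between trivet and bowl above 0.1 N and linear speed of trivet below 0.03 m/s and angular speed of trivet below 0.4 rad/s and angle between bowl's own z axis and vertical below 0.08 rad and distance of bowl from where it was at the start of the episode below 0.04 m); the robot touches nothing.
It fails at once if the trivet is dropped (falls freely faster than 0.7 m/s, a fall of about 25 mm) (linear speed of trivet above 0.7 m/s and contact force between trivet and anything else below 0.01 N).
It fails at once if a bystander (cups, sifter, jar, tin, salt bowl, spoon) is shifted more than 40 mm (distance of any of cups, sifter, jar, tin, saltpot, spoon from where it was at the start of the episode above 0.04 m).
It fails at once if a bystander other than the spoon is tipped over (more than 0.5 rad) (angle between any of cups, sifter, jar, tin, saltpot's own z axis and vertical above 0.5 rad).
It also fails if it takes over 48 s, if anything falls off the work surface, if the arm or the gripper's body presses on something with over 40 N, if the wrist force passes 120 N, or if a joint passes its speed limit or range.

## Working session

There is one attempt and no reset: what is moved stays moved. The work goes in short steps, Python scripts to look and compute and a tool call to move; the robot and the scene stay as the last step left them, time stands still between calls to the robot, and variables do not carry over. Pictures are saved under pics/ and viewed, at most 10 in all, crops included, and the job is handed in when it is done.

Besides the shell and the picture viewer there is one more tool, called after "Request:" as name(argument=value, ...), one argument or row to a line, values as JSON. send_rows: Moves the arm, as the interface text tells. Its arguments: {"type":"object","properties":{"motion":{"type":"array"},"squeeze":{"type":"number"}},"required":["motion"]}

```bash
mkdir -p pics; cat > h.py <<'E'
from station import *
import numpy as np, cv2
def save(n,c): cv2.imwrite('pics/'+n+'.png',cv2.cvtColor(c,cv2.COLOR_RGB2BGR))
def cloud(c):
    h,w=c['depth'].shape
    K=np.array([[c['fx'],0,c['cx']],[0,c['fy'],c['cy']],[0,0,1.]])
    u,v=np.meshgrid(np.arange(w),np.arange(h))
    p=cv2.undistortPoints(np.stack([u,v],-1).reshape(-1,1,2).astype(np.float64),K,np.array(c['dist'],float)).reshape(h,w,2)
    P=np.dstack([p,np.ones((h,w))])*c['depth'][...,None]
    R=cv2.Rodrigues(np.array(c['rvec'],float))[0]
    return (P-np.array(c['tvec']).ravel())@R
E
python3 - <<'E'
from h import *
import pickle
for n in ('top','scene'):
    c=camera(n); save(n,c['pixels']); pickle.dump(c,open(n+'.pkl','wb'))
print(get_obs())
E
```

```text
{'time_s': 0.1, 'qpos': array([ 1.15541385e+00,  3.00394243e-01,  1.52153366e+00, -1.98088894e-05,
        1.32071542e+00, -6.66094499e-02]), 'joint_vel': array([-0.00063876, -0.00057014, -0.00144572,  0.00108022,  0.00132648,
       -0.00093229]), 'tau': array([ 1.52056520e-03, -5.32648587e+01, -3.53283370e+01,  7.10228272e-02,
        2.34583416e-02, -8.60671867e-05]), 'ee_pos': array([0.18787258, 0.51665541, 0.20494855]), 'eef_rot': array([-3.14054304e+00, -5.07878039e-05,  2.79282451e+00]), 'force': array([ 0.54315252,  0.16216403, -0.09728598]), 'moment': array([ 0.00300072, -0.03471943, -0.00644437]), 'grip_force': 0.0, 'grip_width': 0.09409345215896864}
```

View pics/top.png

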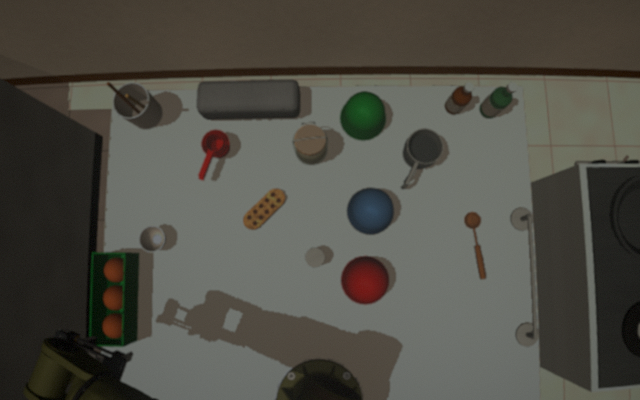

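View pics/scene.png

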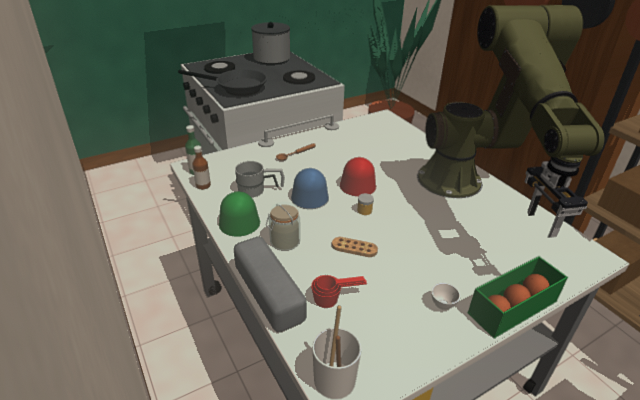

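In the top view the cork trivet is at about (265,209) and the blue dome at (370,211). The dome look-alikes are green (363,116) and red (365,280), and nothing else looks like the dotted trivet. In the scene view the trivet is at (355,246) and the blue bowl at (310,187). I choose the blue dome, then measure both objects in both views and check with a crop.

```bash
python3 - <<'E'
from h import *
import pickle
from scipy.optimize import least_squares
out=[]
for n,tb,bb in (('top',(235,180,295,235),(340,180,400,240)),('scene',(325,230,385,262),(285,160,335,212))):
    c=pickle.load(open(n+'.pkl','rb')); W=cloud(c); hsv=cv2.cvtColor(c['pixels'],cv2.COLOR_RGB2HSV); H,S,V=cv2.split(hsv)
    def sel(b,m):
        k=np.zeros(H.shape,bool); x0,y0,x1,y1=b; k[y0:y1,x0:x1]=1; return W[k&m&(c['depth']>0)]
    t=sel(tb,(H<28)&(S>70)); b=sel(bb,(H>95)&(H<125)&(S>80))
    z=np.median(t[:,2]); tt=t[abs(t[:,2]-z)<.01]
    r=cv2.minAreaRect((tt[:,:2]*1000).astype(np.float32))
    d=np.linalg.svd(tt[:,:2]-tt[:,:2].mean(0),full_matrices=False)[2][0]
    print(n,'trivet n',len(t),'z pct',np.percentile(t[:,2],[5,50,95]).round(4),'mean',tt.mean(0).round(4),'rect',r,'yaw',np.arctan2(d[1],d[0]))
    b=b[b[:,2]>.065]
    f=least_squares(lambda p:np.linalg.norm(b-p,axis=1)-.06,[*b[:,:2].mean(0),.06],loss='soft_l1',f_scale=.003)
    print(' bowl',len(b),f.x.round(4),'top',b[:,2].max().round(4),'rms',np.sqrt(np.mean(f.fun**2)).round(4))
    # neighbours heights
    if n=='top':
        for nm,(u,v) in dict(jar=(310,135),tin=(316,256),sift=(424,140),cups=(215,143),salt=(152,237),green=(363,116),red=(365,280),tab=(300,230)).items(): print(nm,W[v,u].round(3))
        cr=c['pixels'][170:250,230:410]; 
        save('crop1',cv2.convertScaleAbs(cv2.resize(cr,None,fx=4,fy=4,interpolation=cv2.INTER_CUBIC),alpha=1.6))
E
```

```text
top trivet n 900 z pct [0.0087 0.0136 0.0184] mean [0.5575 0.1575 0.0136] rect ((558.27587890625, 157.26683044433594), (56.308929443359375, 147.6785888671875), 43.888797760009766) yaw 2.326369402892974
 bowl 1188 [ 0.5495 -0.1557  0.0609] top 0.1302 rms 0.002
jar [0.748 0.017 0.125]
tin [0.418 0.004 0.057]
sift [ 0.748 -0.313  0.055]
cups [0.757 0.306 0.017]
salt [0.476 0.493 0.009]
green [ 0.805 -0.132  0.112]
red [ 0.352 -0.126  0.121]
tab [0.494 0.052 0.005]
scene trivet n 608 z pct [0.0048 0.0137 0.0176] mean [0.5615 0.1638 0.0134] rect ((559.6839599609375, 159.8323974609375), (62.54422378540039, 147.70323181152344), 46.02010726928711) yaw 2.3209671944861046
 bowl 370 [ 0.5502 -0.1543  0.0608] top 0.1234 rms 0.003
```

View pics/crop1.png

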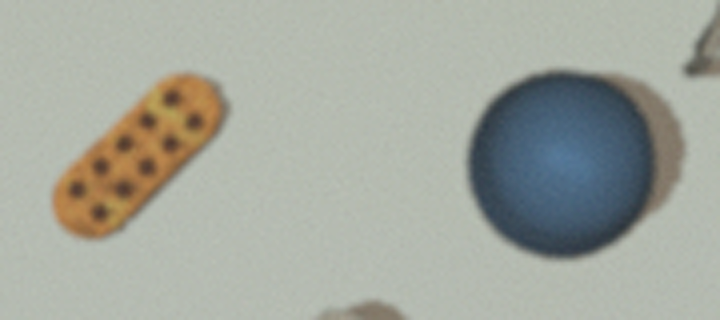

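The crop shows the dotted cork trivet (about (140,155) in the crop) and the blue dome (about (562,163)), so the choice holds. The two views agree: trivet centre ≈ (0.5585, 0.158), top at 14 mm, yaw 2.325. Dome top ≈ (0.550, -0.155, 0.121).

Request:
send_rows(
  motion=[
    [[0,0,0],[0,0,1],1],
    [[0,0,0],[0,0,1],1],
    [[0,0,0],[0,0,1],1],
    [[0,0,0],[0,0,0.9],1],
    [[-0.5,0,0],[0,0,0],1],
    [[-1,0.1,0],[0,0,0],1],
    [[-1,0.1,0],[0,0,0],1],
    [[-1,0.1,0],[0,0,0],1],
    [[-1,0.1,0],[0,0,0],1],
    [[-1,0.1,0],[0,0,0],1],
    [[-1,0.1,0],[0,0,0],1],
    [[-1,0.1,0],[0,0,0],1],
  ],
)

```text
time_s: 1.3
ee_pos: [0.3584, 0.3654, 0.2054]
eef_rot: [-3.141, 0.0, 2.328]
force: [-0.6, 0.4, -0.0]
grip_width: 0.0938
grip_force: 0.0
```

Request:
send_rows(
  motion=[
    [[-1,0.1,0],[0,0,0],1],
    [[-1,0,0],[0,0,0],1],
    [[-1,0,0],[0,0,0],1],
    [[-1,0,0],[0,0,0],1],
    [[-1,0,0],[0,0,0],1],
    [[-1,0,0],[0,0,0],1],
    [[-1,0,0],[0,0,0],1],
    [[-1,0,0],[0,0,0],1],
    [[-0.9,0,0.3],[0,0,0],1],
    [[-0.5,0,0.5],[0,0,0],1],
    [[0,0,0],[0,0,0],1],
    [[0,0,0],[0,0,0],1],
  ],
)

```text
time_s: 2.5
ee_pos: [0.5519, 0.1639, 0.1809]
eef_rot: [-3.14, -0.001, 2.326]
force: [-0.0, -0.5, 0.2]
grip_width: 0.0938
grip_force: 0.0
```

```bash
cat > m.py <<'E'
from h import *
from scipy.spatial.transform import Rotation as Ro
def tri(n,name=None,zr=(0.003,0.03)):
    c=camera(n); W=cloud(c); H,S,V=cv2.split(cv2.cvtColor(c['pixels'],cv2.COLOR_RGB2HSV))
    m=(H<28)&(S>70)&(c['depth']>0)&(W[...,2]>zr[0])&(W[...,2]<zr[1])
    k,l,st,ce=cv2.connectedComponentsWithStats(cv2.morphologyEx(m.astype(np.uint8),cv2.MORPH_CLOSE,np.ones((9,9))))
    i=1+np.argmax(st[1:,4]); t=W[m&(l==i)]
    r=cv2.minAreaRect((t[:,:2]*1000).astype(np.float32))
    if name: save(name,cv2.convertScaleAbs(c['pixels'],alpha=1.3))
    return r,np.percentile(t[:,2],[5,50,95]).round(4),ce[i],len(t)
def tool(): 
    o=get_obs(); return o['ee_pos'],Ro.from_euler('xyz',o['eef_rot']).as_matrix(),o
E
python3 - <<'E'
from m import *
print(tri('wrist','w1'))
p,R,o=tool(); print(o['time_s'],p,o['eef_rot'])
print('units to trivet', R.T@(np.array([.5585,.158,.003])-p)/.03)
E
```

```text
(((556.2735595703125, 157.3253631591797), (55.854515075683594, 149.19720458984375), 43.596553802490234), array([0.0124, 0.0137, 0.0149]), array([325.63282511, 185.99156951]), 5551)
2.55 [0.55197306 0.16433064 0.18160068] [-3.14146612e+00 -2.51024008e-04  2.32620927e+00]
units to trivet [-0.30427566  0.014464    5.9532781 ]
```

View pics/w1.png

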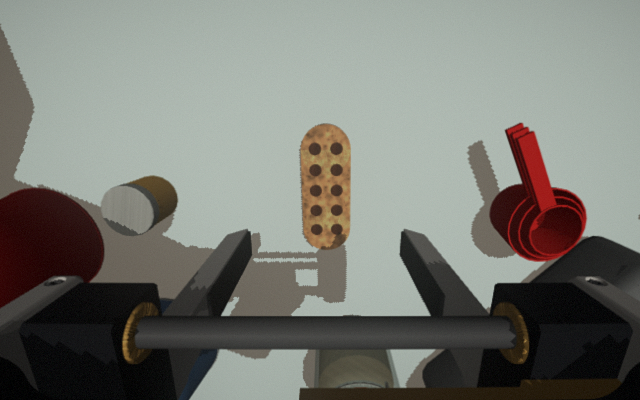

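The wrist view shows the trivet at (326,186), centred between the fingers and aligned with them; it measures (0.556, 0.157) with its top at 13.7 mm. Descending.

Request:
send_rows(
  motion=[
    [[-0.28,0,0.5],[0,0,0],1],
    [[0,0,1],[0,0,0],1],
    [[0,0,1],[0,0,0],1],
    [[0,0,1],[0,0,0],1],
    [[0,0,1],[0,0,0],1],
    [[0,0,0.7],[0,0,0],1],
    [[0,0,0.4],[0,0,0],1],
    [[0,0,0.2],[0,0,0],1],
    [[0,0,0.1],[0,0,0],1],
    [[0,0,0],[0,0,0],1],
    [[0,0,0],[0,0,0],1],
  ],
)

```text
time_s: 3.65
ee_pos: [0.5587, 0.1577, 0.0053]
eef_rot: [3.14, 0.001, 2.325]
force: [0.0, 0.2, -0.8]
grip_width: 0.0942
grip_force: 0.0
```

Request:
send_rows(
  motion=[
    [[0,0,0.05],[0,0,0],1],
    [[0,0,0],[0,0,0],-1],
    [[0,0,0],[0,0,0],-1],
    [[0,0,0],[0,0,0],-1],
    [[0,0,0],[0,0,0],-1],
    [[0,0,0],[0,0,0],-1],
    [[0,0,0],[0,0,0],-1],
    [[0,0,0],[0,0,0],-1],
    [[0,0,0],[0,0,0],-1],
  ],
  squeeze=12,
)

```text
time_s: 4.55
ee_pos: [0.5583, 0.1576, 0.003]
eef_rot: [3.142, 0.0, 2.325]
force: [0.1, 0.6, 0.7]
grip_width: 0.0562
grip_force: 12.0
```

Request:
send_rows(
  motion=[
    [[0,0,-0.2],[0,0,0],-1],
    [[0,0,-0.5],[0,0,0],-1],
    [[0,0,-0.8],[0,0,0],-1],
    [[0,0,-1],[0,0,0],-1],
    [[0,0,-1],[0,0,0],-1],
    [[0,0,-1],[0,0,0],-1],
    [[0,0,-1],[0,0,0],-1],
    [[0,0,-0.5],[0,0,0],-1],
    [[0,0,0],[0,0,0],-1],
    [[0,0,0],[0,0,0],-1],
  ],
)

```text
time_s: 5.55
ee_pos: [0.5581, 0.1575, 0.183]
eef_rot: [3.141, 0.0, 2.325]
force: [0.2, 0.4, -0.8]
grip_width: 0.0557
grip_force: 12.0
```

```bash
python3 - <<'E'
from m import *
p,R,o=tool(); print(o['time_s'],p,o['eef_rot'],o['grip_width'])
for n in('wrist','top'): print(n,tri(n,'h_'+n,(p[2]-.02,p[2]+.03)))
# tilt fit from wrist depth
c=camera('wrist');W=cloud(c);H,S,V=cv2.split(cv2.cvtColor(c['pixels'],cv2.COLOR_RGB2HSV))
m=(H<28)&(S>70)&(abs(W[...,2]-p[2]-.011)<.02)&(np.linalg.norm(W[...,:2]-p[:2],axis=2)<.09); t=(W[m]-p)@R
A=np.c_[t[:,:2],np.ones(len(t))]; print('plane in tool',np.linalg.lstsq(A,t[:,2],rcond=None)[0],'x range',np.percentile(t[:,0],[1,99]),'y',np.percentile(t[:,1],[1,99]),len(t))
T=np.array([.55,-.155,.17]); print('units to above bowl',R.T@(T-p)/.03)
E
```

```text
5.55 [0.55805968 0.15754433 0.18299145] [3.14145648e+00 8.31431541e-05 2.32477230e+00] 0.05573094074510837
wrist (((546.1784057617188, 167.2562713623047), (58.60865020751953, 121.24752044677734), 43.15884017944336), array([0.1927, 0.1938, 0.1948]), array([324.95520151, 220.83801488]), 17726)
top (((591.6435546875, 111.62673950195312), (51.693782806396484, 28.298070907592773), 8.714062690734863), array([0.1889, 0.1933, 0.197 ]), array([271.82681564, 187.90502793]), 179)
plane in tool [-0.00032518  0.00151865 -0.00975939] x range [-0.04389248  0.0733367 ] y [-0.02910774  0.02567448] 17825
units to above bowl [-7.41060262 -7.32756504  0.43266671]
```

View pics/h_wrist.png

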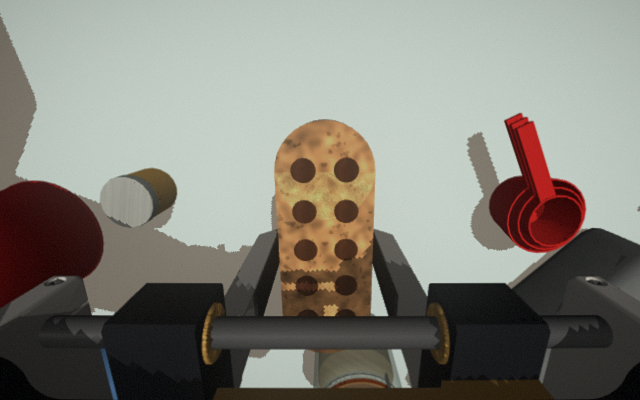

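The view shows the trivet held level between the fingers, far end at (325,120). The plane tilt is under 0.002, and the end sits at +74 mm in tool x, so it is centred. Carrying it over the bowl.

Request:
send_rows(
  motion=[
    [[-0.2,-0.2,0],[0,0,0],-1],
    [[-0.5,-0.5,0],[0,0,0],-1],
    [[-0.8,-0.8,0],[0,0,0],-1],
    [[-0.8,-0.8,0],[0,0,0],-1],
    [[-0.8,-0.8,0],[0,0,0],-1],
    [[-0.8,-0.8,0],[0,0,0],-1],
    [[-0.8,-0.8,0],[0,0,0],-1],
    [[-0.8,-0.8,0],[0,0,0],-1],
    [[-0.8,-0.8,0],[0,0,0],-1],
    [[-0.6,-0.6,0],[0,0,0],-1],
    [[-0.4,-0.35,0],[0,0,0],-1],
    [[-0.1,-0.1,0],[0,0,0],-1],
  ],
)

```text
time_s: 6.9
ee_pos: [0.5492, -0.1566, 0.1825]
eef_rot: [-3.141, -0.001, 2.323]
force: [0.4, -0.5, -1.4]
grip_width: 0.0559
grip_force: 12.0
```

Request:
send_rows(
  motion=[
    [[0,0,0.4],[0,0,0],-1],
    [[0,0,0.4],[0,0,0],-1],
    [[0,0,0.3],[0,0,0],-1],
    [[0,0,0],[0,0,0],-1],
    [[0,0,0],[0,0,0],-1],
  ],
)

```text
time_s: 7.4
ee_pos: [0.5496, -0.1547, 0.1498]
eef_rot: [-3.141, -0.0, 2.325]
force: [-0.8, -1.1, -0.4]
grip_width: 0.056
grip_force: 12.0
```

```bash
python3 - <<'E'
from m import *
p,R,o=tool(); print(o['time_s'],p,o['eef_rot'],o['grip_width'],o['force'])
print('units to place',R.T@(np.array([.55,-.155,.124])-p)/.03)
c=camera('scene'); save('s2',cv2.resize(c['pixels'][110:230,240:400],None,fx=4,fy=4,interpolation=cv2.INTER_CUBIC))
E
```

```text
7.4 [ 0.54959467 -0.15469933  0.14980994] [-3.14146387e+00 -3.35179078e-04  2.32542945e+00] 0.05600376376441479 [-0.7989348  -1.10040926 -0.36828724]
units to place [-0.01684501  0.00308839  0.86032528]
```

View pics/s2.png

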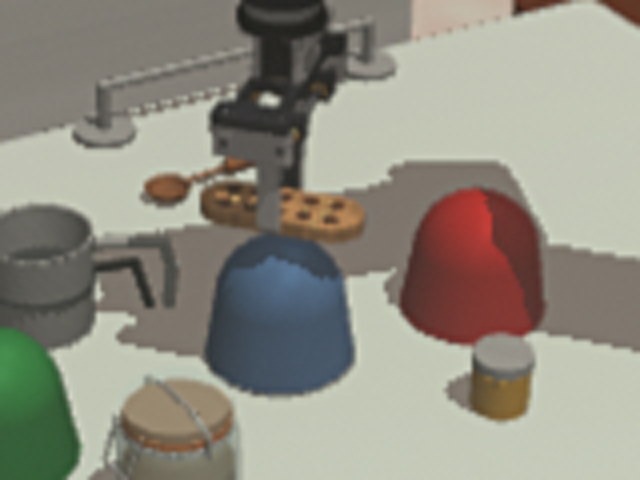

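The crop shows the trivet level at (283,210), above the blue dome at (282,240). Lowering slowly until contact.

Request:
send_rows(
  motion=[
    [[0,0,0.3],[0,0,0],-1],
    [[0,0,0.25],[0,0,0],-1],
    [[0,0,0.1],[0,0,0],-1],
    [[0,0,0.1],[0,0,0],-1],
    [[0,0,0.05],[0,0,0],-1],
    [[0,0,0],[0,0,0],-1],
    [[0,0,0],[0,0,0],-1],
  ],
)

```text
time_s: 8.15
ee_pos: [0.5496, -0.1552, 0.1261]
eef_rot: [3.141, 0.0, 2.325]
force: [-0.2, 0.9, 0.1]
grip_width: 0.0556
grip_force: 12.0
```

Request:
send_rows(
  motion=[
    [[0,0,0.03],[0,0,0],-1],
    [[0,0,0],[0,0,0],-1],
    [[0,0,0],[0,0,0],-1],
  ],
)

```text
time_s: 8.45
ee_pos: [0.5495, -0.1552, 0.1251]
eef_rot: [-3.142, 0.0, 2.325]
force: [0.4, 0.2, -0.4]
grip_width: 0.0561
grip_force: 12.0
```

Request:
send_rows(
  motion=[
    [[0,0,0.03],[0,0,0],-1],
    [[0,0,0],[0,0,0],-1],
    [[0,0,0],[0,0,0],-1],
  ],
)

```text
time_s: 8.75
ee_pos: [0.5495, -0.1552, 0.1241]
eef_rot: [-3.142, -0.0, 2.325]
force: [0.5, 0.9, -1.3]
grip_width: 0.0558
grip_force: 12.0
```

Request:
send_rows(
  motion=[
    [[0,0,0.02],[0,0,0],-1],
    [[0,0,0],[0,0,0],-1],
    [[0,0,0],[0,0,0],-1],
  ],
)

```text
time_s: 9.05
ee_pos: [0.5496, -0.1552, 0.1238]
eef_rot: [3.141, 0.0, 2.325]
force: [-0.6, 0.3, 4.0]
grip_width: 0.0556
grip_force: 12.0
```

Contact at 4 N. Releasing gently.

Request:
send_rows(
  motion=[
    [[0,0,0],[0,0,0],-1],
    [[0,0,0],[0,0,0],0.22],
    [[0,0,0],[0,0,0],0.26],
    [[0,0,0],[0,0,0],0.3],
    [[0,0,0],[0,0,0],0.4],
    [[0,0,0],[0,0,0],0.5],
    [[0,0,0],[0,0,0],0.7],
    [[0,0,0],[0,0,0],0.9],
    [[0,0,0],[0,0,0],0.9],
    [[0,0,0],[0,0,0],0.9],
  ],
  squeeze=3,
)

```text
time_s: 10.05
ee_pos: [0.5495, -0.1552, 0.1236]
eef_rot: [3.142, 0.0, 2.325]
force: [-0.5, -0.1, -0.7]
grip_width: 0.0891
grip_force: 0.0
```

```bash
python3 - <<'E'
from m import *
def fit():
    p,R,o=tool(); c=camera('wrist');W=cloud(c);H,S,V=cv2.split(cv2.cvtColor(c['pixels'],cv2.COLOR_RGB2HSV))
    m=(H<28)&(S>70)&(abs(W[...,2]-.135)<.03)&(np.linalg.norm(W[...,:2]-p[:2],axis=2)<.1); t=(W[m]-p)@R
    A=np.c_[t[:,:2],np.ones(len(t))]; print('plane',np.linalg.lstsq(A,t[:,2],rcond=None)[0].round(4),'x',np.percentile(t[:,0],[1,99]),'y',np.percentile(t[:,1],[1,99]),o['grip_width'],o['force'].round(1),p)
    return c
for i in range(3): c=fit()
save('w3',c['pixels'])
E
```

```text
plane [ 0.0038  0.0066 -0.0111] x [-0.04383303  0.07316277] y [-0.0285569   0.02597417] 0.08907100459667257 [-0.5 -0.1 -0.7] [ 0.54953819 -0.15515542  0.12355788]
plane [ 0.0037  0.007  -0.0111] x [-0.04381368  0.07319079] y [-0.02853151  0.02600051] 0.0888664420107516 [-0.  -0.7 -0.2] [ 0.54951808 -0.1551902   0.12353071]
plane [ 0.0036  0.0077 -0.0111] x [-0.04381304  0.07317962] y [-0.02856362  0.0259763 ] 0.08913575992340143 [-1.   0.5  0.1] [ 0.54953704 -0.15517452  0.1235495 ]
```

View pics/w3.png

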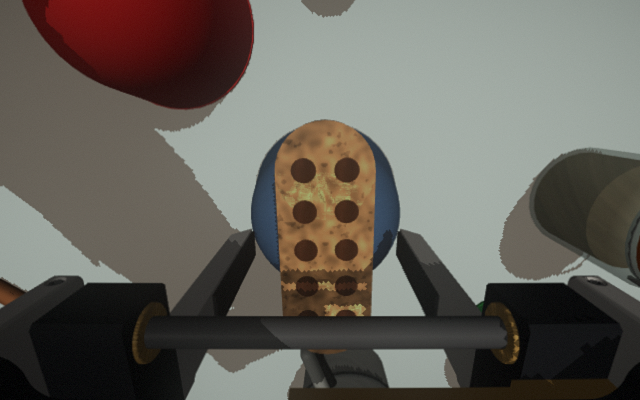

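The wrist view shows the trivet centred on the blue dome at (325,215), level within 0.01 rad, with the fingers clear on both sides. Retracting straight up.

Request:
send_rows(
  motion=[
    [[0,0,-0.2],[0,0,0],0.9],
    [[0,0,-0.3],[0,0,0],0.9],
    [[0,0,-0.5],[0,0,0],0.9],
    [[0,0,-0.8],[0,0,0],0.9],
    [[0,0,-0.8],[0,0,0],0.9],
    [[0,0,-0.8],[0,0,0],0.9],
    [[0,0,-0.5],[0,0,0],0.9],
    [[0,0,0],[0,0,0],0.9],
    [[0,0,0],[0,0,0],0.9],
    [[0,0,0],[0,0,0],0.9],
    [[0,0,0],[0,0,0],0.9],
    [[0,0,0],[0,0,0],0.9],
  ],
)

```text
time_s: 11.4
ee_pos: [0.5494, -0.1551, 0.2399]
eef_rot: [-3.141, -0.001, 2.325]
force: [-0.2, -0.0, -0.1]
grip_width: 0.089
grip_force: 0.0
```

```bash
python3 - <<'E'
from m import *
def fit():
    p,R,o=tool(); c=camera('wrist');W=cloud(c);H,S,V=cv2.split(cv2.cvtColor(c['pixels'],cv2.COLOR_RGB2HSV))
    m=(H<28)&(S>70)&(abs(W[...,2]-.135)<.03)&(np.linalg.norm(W[...,:2]-p[:2],axis=2)<.1); t=(W[m]-p)@R
    A=np.c_[t[:,:2],np.ones(len(t))]; print('plane',np.linalg.lstsq(A,t[:,2],rcond=None)[0].round(4),'x',np.percentile(t[:,0],[1,99]),'y',np.percentile(t[:,1],[1,99]),o['time_s'],p)
for i in range(4): fit()
c=camera('scene'); save('s4',cv2.resize(c['pixels'][110:230,240:400],None,fx=4,fy=4,interpolation=cv2.INTER_CUBIC))
E
```

```text
plane [0.0039 0.0051 0.1053] x [-0.06929246  0.07254454] y [-0.02829883  0.02601167] 11.4 [ 0.54939286 -0.15512514  0.23994745]
plane [0.004  0.0044 0.1055] x [-0.06923992  0.07255231] y [-0.02824862  0.02608034] 11.45 [ 0.54941622 -0.1551532   0.24010066]
plane [0.004  0.0056 0.1056] x [-0.06942312  0.07253062] y [-0.02834775  0.02600837] 11.5 [ 0.54946902 -0.15511796  0.24018108]
plane [0.0032 0.0053 0.1057] x [-0.0690601   0.07253514] y [-0.02830726  0.02605598] 11.55 [ 0.54948993 -0.15516819  0.24031876]
```

View pics/s4.png

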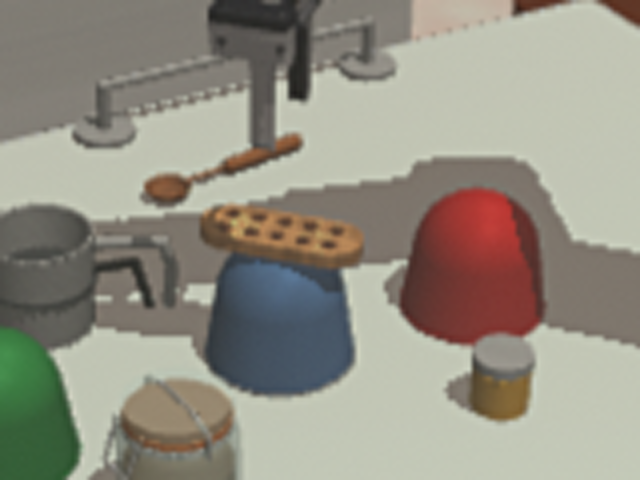

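The crop shows the trivet at (282,236), level and still on the blue dome, with the gripper well clear.

```bash
python3 -c "
from station import *
print(hand_in())"
```

```text
the job is handed in; nothing more can be done
None
```

The cork trivet is balanced level (within 0.01 rad) and centred on the upturned blue bowl, with the gripper clear and no sign that the bowl or bystanders moved; I handed the job in at about 11.6 s, and it returned no verdict.

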